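# Take the rock out of the balance plate

### The arm

A 6-joint arm with a two-finger parallel gripper is mounted at the origin on a cart in front of the work surface, level with it; the furniture and walls round the work are solid. World frame = base frame: x ahead of the robot, y to its left, z up, the work surface at z = 0. Lengths are in mm, angles in degrees, forces in N, time in s.
With the tool pointing down it reaches from about 300 to 850 mm from the base axis. Payload 4.2 kg.
Tool frame: the origin (TCP) lies midway between the tips of the shut fingers; the grasp point (between the pads) lies 19 mm behind it; x points along the fingers, y is the direction in which the jaws open and shut, and the axes are right-handed (so a half turn about x gives the same grasp; the last joint's range is limited). The gripper opens to 91 mm and grips with 3 to 60 N. Pads are 32 mm wide; open, the fingers measure 118 mm over their backs; the gripper's body (76 mm by 178 mm) begins 60 mm behind the grasp point.
Start: joints at [73.109, 18.312, 89.639, -0, 72.044, -1.146], TCP at [156.031, 553.442, 213.976] pointing down, gripper open.
Joint ranges: [-177.97, 177.97], [-48.28, 115.42], [12.27, 149.76], [-77.06, 257.06], [2.81, 150.46], [-146.56, 146.56]. Speed limits (degrees/s): [147.25, 147.25, 180, 180, 180, 180].

### API

Orientations are given as [roll, pitch, yaw] about the fixed x, y, z axes, in that order (R = Rz(yaw) Ry(pitch) Rx(roll)).
In Python, from workcell import * gives the robot as it stands.
- The arm moves only by the shell command python3 -m handwheel 'ROWS' [FORCE]. ROWS is a JSON object of lists of equal length, an entry for each row: "gripper": the closure, from 0 (fully open) to 1 (shut); "offset": the shift along the tool's x, y, z in mm, a list of three; "rot": the turn, a rotation vector about the tool's x, y, z in degrees, a list of three. A call has 1 to 5 rows; each row is the pose to reach, as a shift and turn from the pose commanded when the call began, along the tool's axes at that moment; what a row does not reach only later rows make up. A row lasts 1/12 s, in which the tool goes at most 41.7 mm and 7.16 degrees, less where a joint would pass 70% of its speed; a pose out of reach is approached as far as the arm can. A call with a gripper value outside its range is refused whole. The fingers move at their own pace and stop on an object; FORCE is the grip in N (left out, the last holds). Time passes only in rows, so rows that repeat a pose let the fingers close. It gives the time, the measured TCP pose, the force and the opening at its end, in the units of the state.
- state(): the state, without advancing time (a new reading comes with each control period).
- grab_frame(name): name is "scene" or "top" or "wrist"; returns the picture (480x640x3 uint8, red, green, blue); there is no depth.
- camera_params(name): a dict with "fx", "fy", "cx", "cy" (pixels), "position" and "attitude" of the camera in the world; the wrist camera has in their place "hand_eye" (4x4, takes a point from camera to tool coordinates, whose origin is the TCP and whose axes are the tool frame's). Camera axes: x right, y up, looking along -z (the intrinsics and any distortion apply to the point x, -y, -z); pixel columns grow to the right and rows downward; lengths in mm; the calibration is good to about 2 mm. A picture is of the moment at which its call begins: read the wrist's pose just before it. camera_params takes no time and is no camera call.
- job_done(): hands the job in, once; it reports no verdict.
The state is a dict: "time_s": time; "qpos": joint angles; "qvel": joint speeds; "effort": joint torques, N m; "ee_pos": TCP position; "ee_rot": TCP orientation; "force": force on the tool from outside, world axes, zero at the start; "torque": the same for the moment, N m; "gripper_width": finger opening in mm.
Only numpy, scipy, OpenCV 4.12 (cv2) and the standard library are available. Lean on these libraries where they do the work, as an engineer would, in place of code of your own. Each camera call takes 0.05 s, during which the arm holds its last target.

### The job

The plate that the balance is to stand on rocks, because the pad hidden under one of its corners has gone soft. With the fingertips press the plate's corners one at a time until you find the one that gives, then press the shim lever beside that corner down flat, leaving the other three levers standing, and press the same corner once more, firmly, to prove that the plate now stays put. Grip and lift nothing, and leave the small things round the mount where they are.

Things in the scene. Friction and masses are not known exactly. Their poses are not given: they have to be found in the camera images.
- base: fixed painted steel base of the balance mount, 224 mm (its x) x 250 mm (its y) x 5 mm, lying on the worktop; origin under its centre, x points away from the robot within 0.2 rad. It carries four dark steel shoes, one under each plate corner, and outside the plate four bearing blocks (up to 36 mm above the worktop) with the shim levers
- plate: loose 1 kg grey metal plate with a grid of tapped holes and a round spirit level (34 mm across, 5 mm proud) in the middle; 200 mm (x) x 160 mm (y) x 12 mm, parallel to the base, top 42 mm above the worktop; origin at the centre of its underside. It lies by its weight on four rubber pads hidden in the shoes, between stops with 2 mm of play. At rest it is level, whichever pad is soft
- corner_fl (a point): point on the plate's flat top over the front left (nearer the robot, +y side) pad, 22 mm from both edges (78 and 58 mm from the middle): press that corner here. On a hard pad it stays put. On the one soft pad, which can be at any corner, 2 to 4 N sink it 3.6 mm and rock the plate by about 0.04 rad; it springs back when let go
- corner_fr (a point): point on the plate's flat top over the front right (nearer the robot, -y side) pad, 22 mm from both edges (78 and 58 mm from the middle): press that corner here. On a hard pad it stays put. On the one soft pad, which can be at any corner, 2 to 4 N sink it 3.6 mm and rock the plate by about 0.04 rad; it springs back when let go
- corner_bl (a point): point on the plate's flat top over the back left (farther, +y side) pad, 22 mm from both edges (78 and 58 mm from the middle): press that corner here. On a hard pad it stays put. On the one soft pad, which can be at any corner, 2 to 4 N sink it 3.6 mm and rock the plate by about 0.04 rad; it springs back when let go
- corner_br (a point): point on the plate's flat top over the back right (farther, -y side) pad, 22 mm from both edges (78 and 58 mm from the middle): press that corner here. On a hard pad it stays put. On the one soft pad, which can be at any corner, 2 to 4 N sink it 3.6 mm and rock the plate by about 0.04 rad; it springs back when let go
- shim_fl (a joint): angle of the front left (nearer the robot, +y side) shim lever: 0 to 0.08 rad as found (standing up at 48 degrees), grows as it is pressed down, 0.84 = lying flat, stops at 0.86. It stays where it is left; pressing takes 1 to 5 N. Axle along the base's y, 76 mm from its middle, 13 mm high, with a cam under the plate's edge: flat, the cam ends 0.8 mm under the plate and carries that corner once a soft pad gives
- shim_fr (a joint): angle of the front right (nearer the robot, -y side) shim lever: 0 to 0.08 rad as found (standing up at 48 degrees), grows as it is pressed down, 0.84 = lying flat, stops at 0.86. It stays where it is left; pressing takes 1 to 5 N. Axle along the base's y, 76 mm from its middle, 13 mm high, with a cam under the plate's edge: flat, the cam ends 0.8 mm under the plate and carries that corner once a soft pad gives
- shim_bl (a joint): angle of the back left (farther, +y side) shim lever: 0 to 0.08 rad as found (standing up at 48 degrees), grows as it is pressed down, 0.84 = lying flat, stops at 0.86. It stays where it is left; pressing takes 1 to 5 N. Axle along the base's y, 76 mm from its middle, 13 mm high, with a cam under the plate's edge: flat, the cam ends 0.8 mm under the plate and carries that corner once a soft pad gives
- shim_br (a joint): angle of the back right (farther, -y side) shim lever: 0 to 0.08 rad as found (standing up at 48 degrees), grows as it is pressed down, 0.84 = lying flat, stops at 0.86. It stays where it is left; pressing takes 1 to 5 N. Axle along the base's y, 76 mm from its middle, 13 mm high, with a cam under the plate's edge: flat, the cam ends 0.8 mm under the plate and carries that corner once a soft pad gives
- press_fl (a point): point on the upper face of the front left (nearer the robot, +y side) shim lever, 42 mm from its axle. The lever is a ribbed steel arm, 24 x 5 mm, reaching 60 mm from the axle towards the middle of the plate's side, its centre line 30 mm outside the plate's edge (110 mm from the base's middle). The point is 46 mm above the worktop with the lever up, 16 mm with it flat
- press_fr (a point): point on the upper face of the front right (nearer the robot, -y side) shim lever, 42 mm from its axle. The lever is a ribbed steel arm, 24 x 5 mm, reaching 60 mm from the axle towards the middle of the plate's side, its centre line 30 mm outside the plate's edge (110 mm from the base's middle). The point is 46 mm above the worktop with the lever up, 16 mm with it flat
- press_bl (a point): point on the upper face of the back left (farther, +y side) shim lever, 42 mm from its axle. The lever is a ribbed steel arm, 24 x 5 mm, reaching 60 mm from the axle towards the middle of the plate's side, its centre line 30 mm outside the plate's edge (110 mm from the base's middle). The point is 46 mm above the worktop with the lever up, 16 mm with it flat
- press_br (a point): point on the upper face of the back right (farther, -y side) shim lever, 42 mm from its axle. The lever is a ribbed steel arm, 24 x 5 mm, reaching 60 mm from the axle towards the middle of the plate's side, its centre line 30 mm outside the plate's edge (110 mm from the base's middle). The point is 46 mm above the worktop with the lever up, 16 mm with it flat
- brass_weight: small brass weight with a knob, 21 mm across, 32 mm tall; origin under its centre; a bystander
- petri_dish: glass dish 64 mm across, 14 mm tall; origin under its centre; a bystander
- test_block: glass test piece in its clear case, 26 x 44 x 14 mm; origin under its centre; a bystander
- tweezers: steel tweezers lying flat, 14 x 124 x 10 mm; origin under their centre; a bystander

How it is judged (in metres and radians):
On the way, in this order (a step that is already met when the one before it is completed fails the run):
1. with all four shims still up, the soft corner is pressed and the plate rocks (tilt over 0.02 rad) (contact force between the fingers and plate above 1 N and angle between plate's own z axis and vertical above 0.02 rad and value of joint each of shim_fl, shim_fr, shim_bl, shim_br below 0.3 rad), for 0.05 s.
2. one shim lies flat (over 0.77 rad), the other three still stand (under 0.3 rad) (((value of joint shim_fl above 0.77 rad and value of joint each of shim_fr, shim_bl, shim_br below 0.3 rad) or (value of joint shim_fr above 0.77 rad and value of joint each of shim_fl, shim_bl, shim_br below 0.3 rad) or (value of joint shim_bl above 0.77 rad and value of joint each of shim_fl, shim_fr, shim_br below 0.3 rad) or (value of joint shim_br above 0.77 rad and value of joint each of shim_fl, shim_fr, shim_bl below 0.3 rad))), for 0.2 s.
3. with that shim flat the same corner is pressed again with over 4 N; the cam of the shim carries the plate (over 1 N) and the plate stays level within 0.018 rad (contact force between the fingers and plate above 4 N and angle between plate's own z axis and vertical below 0.018 rad and ((value of joint shim_fl above 0.77 rad and contact force between plate and shim_fl above 1 N) or (value of joint shim_fr above 0.77 rad and contact force between plate and shim_fr above 1 N) or (value of joint shim_bl above 0.77 rad and contact force between plate and shim_bl above 1 N) or (value of joint shim_br above 0.77 rad and contact force between plate and shim_br above 1 N))), for 0.1 s.
At the end, for the whole second after the job is handed in: exactly one shim is flat (joint over 0.77 rad) and the other three stand (under 0.3 rad); the plate lies at rest on its pads, level within 0.015 rad, 26 to 33 mm above the worktop (underside, middle) (((value of joint shim_fl above 0.77 rad and value of joint each of shim_fr, shim_bl, shim_br below 0.3 rad) or (value of joint shim_fr above 0.77 rad and value of joint each of shim_fl, shim_bl, shim_br below 0.3 rad) or (value of joint shim_bl above 0.77 rad and value of joint each of shim_fl, shim_fr, shim_br below 0.3 rad) or (value of joint shim_br above 0.77 rad and value of joint each of shim_fl, shim_fr, shim_bl below 0.3 rad)) and angle between plate's own z axis and vertical below 0.015 rad and linear speed of plate below 0.01 m/s and z of plate in the frame of base between 0.026 and 0.033 m); the robot touches nothing.
It fails at once if the plate is lifted (its middle more than 12 mm above its seat) or shifted off its stops by more than 15 mm (z of plate in the frame of base above 0.042 m or horizontal distance between plate and base above 0.015 m).
It fails at once if a bystander is moved by more than 20 mm or lifted (distance of any of brass_weight, petri_dish, test_block, tweezers from where it was at the start of the episode above 0.02 m).
It also fails if it takes over 51 s, if anything falls off the work surface, if the arm or the gripper's body presses on something with over 40 N, if the wrist force passes 120 N, or if a joint passes its speed limit or range.

## Working session

There is one attempt and no reset: what is moved stays moved. The work goes in short steps, Python scripts to look and compute and a shell command to move; the robot and the scene stay as the last step left them, time stands still between calls to the robot, and variables do not carry over. Pictures are saved under pics/ and viewed, and the job is handed in when it is done.

```bash
mkdir -p pics; ls
python3 - <<'E'
from workcell import *
import cv2
print(state())
for n in("scene","top","wrist"):
    print(n,camera_params(n))
for n in("scene","top"):
    cv2.imwrite(f"pics/{n}0.png",grab_frame(n)[:,:,::-1])
E
```

```text
pics
{'time_s': 0.0, 'qpos': array([ 7.31093461e+01,  1.83513916e+01,  8.97047564e+01,  8.81158934e-04,
        7.20418288e+01, -1.14415080e+00]), 'qvel': array([ 0.03728185, -0.04699934,  0.02812742, -0.01863015,  0.02927143,
        0.02235884]), 'effort': array([ 1.89149391e-04, -4.12471497e+01, -2.31970704e+01,  7.26867118e-02,
        4.57176380e-02, -1.53705291e-04]), 'ee_pos': array([155.8822587 , 552.96751741, 213.13393836]), 'ee_rot': array([ -91.63405527,   89.90201969, -107.38083075]), 'force': array([-0.0399869 , -1.04905175,  0.49847841]), 'torque': array([-0.02725889, -0.00207397,  0.00502057]), 'gripper_width': 90.78763334176034}
scene {'fx': 536.0583410336824, 'fy': 536.0583410336824, 'cx': 325.1705006292063, 'cy': 246.49173884047028, 'position': array([ -36.39186573, -294.02842542,  603.47686073]), 'attitude': array([ 50.62400625,  -0.27585373, -62.31028466])}
top {'fx': 581.6098798914978, 'fy': 581.6098798914978, 'cx': 323.0291124466675, 'cy': 239.25944839952646, 'position': array([ 445.11003147,   46.35364063, 1150.42350709]), 'attitude': array([  6.5697124 ,  -1.53059071, -90.32655416])}
wrist {'fx': 380.0340042312459, 'fy': 380.0340042312459, 'cx': 319.104300009742, 'cy': 238.38969776530053, 'hand_eye': array([[-2.56856259e-04,  2.57255960e-01, -9.66343265e-01,
        -1.70433873e+02],
       [ 9.99999928e-01, -2.04943281e-04, -3.20361442e-04,
        -2.73957352e-01],
       [-2.80460450e-04, -9.66343277e-01, -2.57255889e-01,
        -7.17988336e+01],
       [ 0.00000000e+00,  0.00000000e+00,  0.00000000e+00,
         1.00000000e+00]])}
```

View pics/scene0.png

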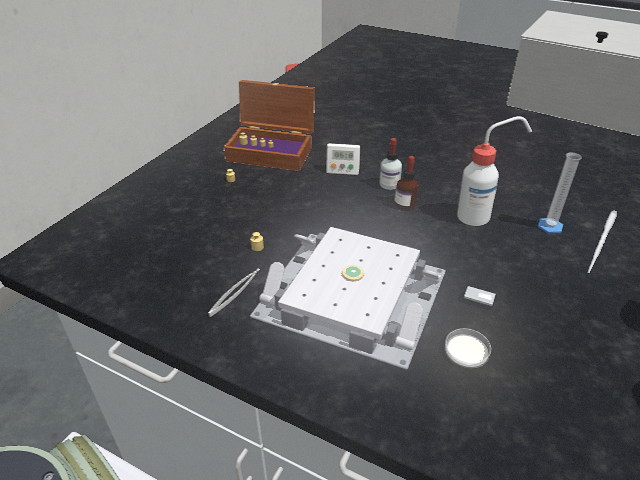

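View pics/top0.png

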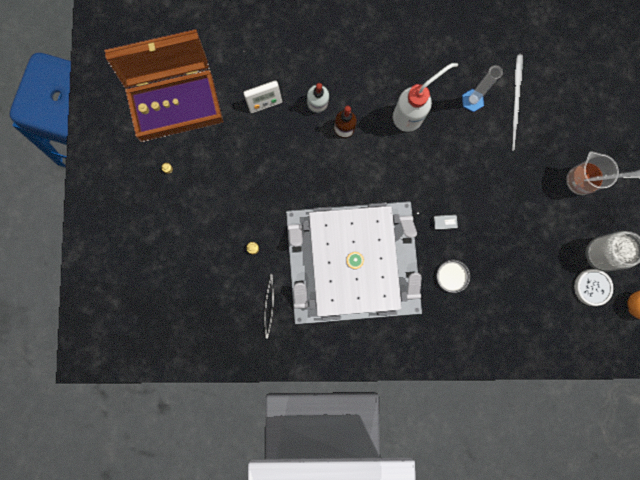

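The scene view shows the plate with its level at about (353,271). In the top view the level is at (355,260), with levers at (295,236), (301,294), (408,228) and (414,286). The tweezers (268,305) and weight (252,248) are to the left, the dish (453,277) and block (446,222) to the right.

```bash
cat > h.py <<'E'
import numpy as np, cv2
from scipy.spatial.transform import Rotation as R
from workcell import *
def cam(n,st=None):
    c=camera_params(n)
    if n=="wrist":
        st=st or state()
        T=np.array(c["hand_eye"]); Rt=R.from_euler('xyz',st["ee_rot"],degrees=True).as_matrix()
        return c,Rt@T[:3,3]+st["ee_pos"],Rt@T[:3,:3]
    return c,np.array(c["position"]),R.from_euler('xyz',c["attitude"],degrees=True).as_matrix()
def ray(cm,p):
    c,P,M=cm
    d=M@np.array([(p[0]-c["cx"])/c["fx"],-(p[1]-c["cy"])/c["fy"],-1.0]); return P,d/np.linalg.norm(d)
def onz(cm,p,z):
    P,d=ray(cm,p); return P+d*(z-P[2])/d[2]
def tri(c1,p1,c2,p2):
    P,d=ray(c1,p1);Q,e=ray(c2,p2)
    s=np.linalg.lstsq(np.c_[d,-e],Q-P,rcond=None)[0]
    a=P+s[0]*d;b=Q+s[1]*e; return (a+b)/2,np.linalg.norm(a-b)
def proj(cm,X):
    c,P,M=cm; v=M.T@(np.array(X)-P); return np.array([c["cx"]-c["fx"]*v[0]/v[2],c["cy"]+c["fy"]*v[1]/v[2]])
E
python3 - <<'E'
from h import *
res={}
for n,roi in(("scene",(250,210,450,370)),("top",(280,190,430,330))):
    im=cv2.imread(f"pics/{n}0.png"); cm=cam(n)
    g=cv2.cvtColor(im,cv2.COLOR_BGR2GRAY); hsv=cv2.cvtColor(im,cv2.COLOR_BGR2HSV)
    x0,y0,x1,y1=roi; 
    sub=im[y0:y1,x0:x1]; cv2.imwrite(f"pics/{n}0z.png",cv2.resize(sub,None,fx=4 if n=="scene" else 4,fy=4,interpolation=cv2.INTER_CUBIC))
    m=np.zeros_like(g); m[y0:y1,x0:x1]=(g[y0:y1,x0:x1]>205)*255
    m=cv2.morphologyEx(m,cv2.MORPH_OPEN,np.ones((9,9)))
    cs=max(cv2.findContours(m,cv2.RETR_EXTERNAL,cv2.CHAIN_APPROX_NONE)[0],key=cv2.contourArea)
    q=cv2.approxPolyDP(cv2.convexHull(cs),8,True)[:,0]
    print(n,cv2.contourArea(cs),q.tolist())
    for p in q: print(onz(cm,p,42).round(1))
    gm=((hsv[...,0]>45)&(hsv[...,0]<90)&(hsv[...,1]>80)).astype(np.uint8); mm=np.zeros_like(gm);mm[y0:y1,x0:x1]=gm[y0:y1,x0:x1]
    M=cv2.moments(mm,True); c=(M['m10']/M['m00'],M['m01']/M['m00']);print("green",c,onz(cm,c,47)); res[n]=(cm,c,)
print(tri(*res["scene"],*res["top"]))
E
```

```text
scene 8684.5 [[329, 229], [416, 249], [382, 331], [283, 303]]
[615.7  37.7  42. ]
[ 635.1 -113.3   42. ]
[ 444.2 -133.8   42. ]
[426.3  15.4  42. ]Traceback (most recent call last):
  File "<stdin>", line 15, in <module>
ZeroDivisionError: float division by zero
```

Run:
```python
from h import *
res={}
for n,roi in(("scene",(250,210,450,370)),("top",(280,190,430,330))):
    im=cv2.imread(f"pics/{n}0.png"); cm=cam(n)
    g=cv2.cvtColor(im,cv2.COLOR_BGR2GRAY); hsv=cv2.cvtColor(im,cv2.COLOR_BGR2HSV)
    x0,y0,x1,y1=roi; 
    sub=im[y0:y1,x0:x1]; cv2.imwrite(f"pics/{n}0z.png",cv2.resize(sub,None,fx=4,fy=4,interpolation=cv2.INTER_CUBIC))
    for th in(195,205,215):
      m=np.zeros_like(g); m[y0:y1,x0:x1]=(g[y0:y1,x0:x1]>th)*255
      m=cv2.morphologyEx(m,cv2.MORPH_CLOSE,np.ones((5,5)))
      m=cv2.morphologyEx(m,cv2.MORPH_OPEN,np.ones((9,9)))
      cs=max(cv2.findContours(m,cv2.RETR_EXTERNAL,cv2.CHAIN_APPROX_NONE)[0],key=cv2.contourArea)
      w=np.array([onz(cm,p,42)[:2] for p in cs[:,0]],np.float32)
      print(n,th,cv2.minAreaRect(w))
    gm=((hsv[...,1]>70)).astype(np.uint8); mm=np.zeros_like(gm);mm[y0+30:y1-30,x0+30:x1-30]=gm[y0+30:y1-30,x0+30:x1-30]
    M=cv2.moments(mm,True); c=(M['m10']/M['m00'],M['m01']/M['m00']);print("lvl",M['m00'],c,onz(cm,c,47)); res[n]=(cm,c,)
print(tri(*res["scene"],*res["top"]))
```

```text
scene 195 ((528.9107055664062, -24.71459197998047), (199.2775115966797, 205.64556884765625), 4.351818084716797)
scene 205 ((530.6798706054688, -47.569122314453125), (198.8404083251953, 159.4190216064453), 4.395784854888916)
scene 215 ((530.6361694335938, -48.088584899902344), (198.2471923828125, 158.37466430664062), 4.389692306518555)
lvl 62.0 (352.33870967741933, 274.1774193548387) [525.40306832 -49.48514298  47.        ]
top 195 ((532.181640625, -44.70257568359375), (198.77467346191406, 159.59033203125), 4.427763938903809)
top 205 ((532.158447265625, -44.857460021972656), (198.24720764160156, 158.68023681640625), 4.372799396514893)
top 215 ((532.0795288085938, -44.68522644042969), (198.08595275878906, 157.16746520996094), 4.341633319854736)
lvl 152.0 (354.4868421052632, 260.0592105263158) [532.01556941 -43.58573212  47.        ]
(array([533.13409229, -45.09131784,  38.7797511 ]), np.float64(1.9069989270320395))
```

View pics/scene0z.png

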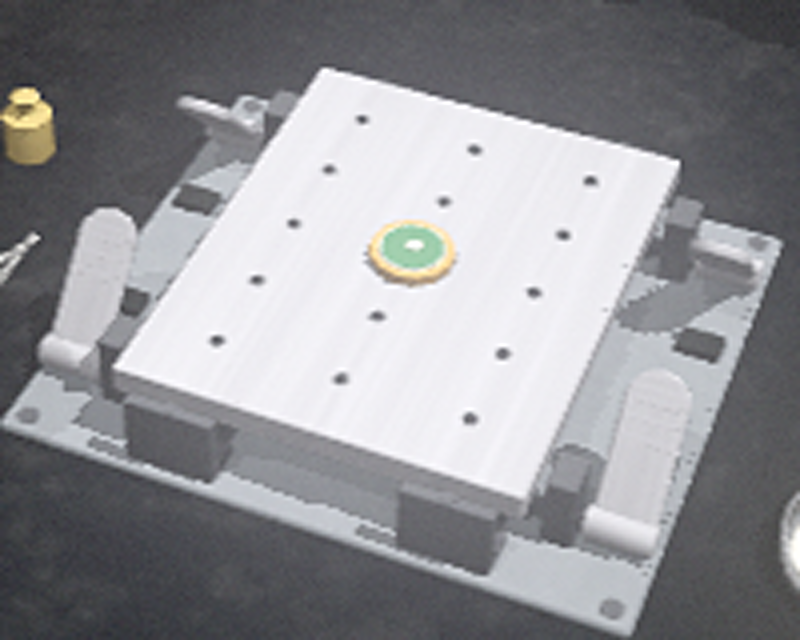

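View pics/top0z.png

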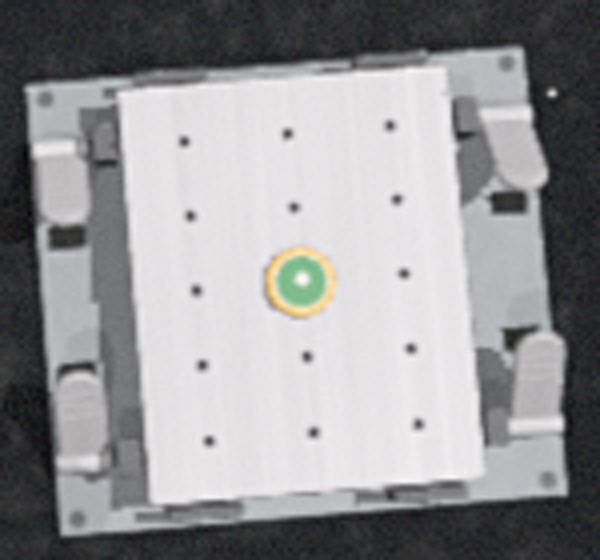

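The zooms show the plate outline cleanly, and it fits 200 x 160 mm at yaw 4.4° in both views. All four levers are up: tips in the top zoom at about (78,372), (540,337), (66,222) and (533,185), axles nearer the plate corners. Next I check heights by triangulation and work out the moves.

```bash
cat >> h.py <<'E'
C=np.array([531.4,-46.3]); YAW=4.38
def pt(bx,by,z):
    c,s=np.cos(np.radians(YAW)),np.sin(np.radians(YAW)); return np.array([C[0]+c*bx-s*by,C[1]+s*bx+c*by,z])
def go(target,bz_yaw=None):
    st=state(); Rt=R.from_euler('xyz',st["ee_rot"],degrees=True).as_matrix()
    return Rt.T@(np.array(target)-st["ee_pos"])
E
python3 - <<'E'
from h import *
S,T=cam("scene"),cam("top")
def corners(n):
    im=cv2.imread(f"pics/{n}0.png");cm=cam(n);g=cv2.cvtColor(im,cv2.COLOR_BGR2GRAY)
    x0,y0,x1,y1=dict(scene=(250,210,450,370),top=(280,190,430,330))[n]
    m=np.zeros_like(g); m[y0:y1,x0:x1]=(g[y0:y1,x0:x1]>205)*255
    m=cv2.morphologyEx(m,cv2.MORPH_CLOSE,np.ones((5,5)));m=cv2.morphologyEx(m,cv2.MORPH_OPEN,np.ones((9,9)))
    cs=max(cv2.findContours(m,cv2.RETR_EXTERNAL,cv2.CHAIN_APPROX_NONE)[0],key=cv2.contourArea)
    w=np.array([onz(cm,p,42)[:2] for p in cs[:,0]],np.float32)
    b=cv2.boxPoints(cv2.minAreaRect(w)); b=[b[i] for i in np.lexsort((b[:,1],b[:,0]))]
    return [proj(cm,[*p,42]) for p in b]
for a,b in zip(corners("scene"),corners("top")): X,e=tri(S,a,T,b);print(X.round(1),round(e,1))
z=lambda a,o:(np.array(a)/4+o)
for nm,a,b in(("fl tip",(105,210),(78,372)),("fr tip",(655,370),(540,337)),("bl tip",(180,104),(66,222)),("br tip",(620,315),(533,185))):
    X,e=tri(S,z(a,(250,210)),T,z(b,(280,190)));print(nm,X.round(1),round(e,1))
st=state();Rt=R.from_euler('xyz',st["ee_rot"],degrees=True).as_matrix();print(Rt.round(3),st["time_s"])
for n,s in dict(fl=(-1,1),fr=(-1,-1),bl=(1,1),br=(1,-1)).items():
    print(n,pt(78*s[0],58*s[1],42).round(1),"tip",pt(36*s[0],110*s[1],58).round(1),"press",pt(34*s[0],110*s[1],16).round(1))
E
```

```text
[427.5  26.3  39.2] 0.9
[ 439.8 -132.9   38.8] 2.0
[625.6  41.2  40. ] 1.3
[ 637.9 -117.8   39.7] 2.2
fl tip [487.7  62.3  54.3] 3.1
fr tip [ 503.9 -156.9   55.5] 0.6
bl tip [558.   68.6  55.7] 4.6
br tip [ 570.3 -142.8   24.2] 41.1
[[-0.     0.271  0.962]
 [-0.001  0.962 -0.271]
 [-1.    -0.002 -0.   ]] 0.1
fl [449.2   5.6  42. ] tip [487.1  60.6  58. ] press [489.1  60.8  16. ]
fr [ 458.1 -110.1   42. ] tip [ 503.9 -158.7   58. ] press [ 505.9 -158.6   16. ]
bl [604.7  17.5  42. ] tip [558.9  66.1  58. ] press [556.9  66.   16. ]
br [613.6 -98.2  42. ] tip [ 575.7 -153.2   58. ] press [ 573.7 -153.4   16. ]
```

```bash
python3 -m handwheel '{"gripper":[1,1,1,1,1],"offset":[[5,-29,28],[10,-58,56],[15,-87,84],[20,-116,112],[25,-145,140]],"rot":[[-7,0,0],[-14,0,0],[-20,0,0],[-20,0,0],[-20,0,0]]}' 20
python3 - <<'E'
from h import *
st=state();print(R.from_euler('xyz',st["ee_rot"],degrees=True).as_matrix().round(3)); print(go(pt(-78,58,100)),st["gripper_width"])
E
```

```text
time_s: 0.52
ee_pos: [251.7, 374.0, 188.4]
ee_rot: [-112.5, 90.0, -108.1]
force: [0.4, 0.1, -0.1]
gripper_width: 60.3
[[-0.    -0.075  0.997]
 [-0.001  0.997  0.075]
 [-1.    -0.001 -0.   ]]
[  88.54372236 -382.20193531  169.23842451] 60.324015692858715
```

```bash
python3 -m handwheel '{"gripper":[1,1,1,1,1],"offset":[[8,-38,17],[16,-76,34],[24,-114,51],[32,-152,68],[40,-191,85]],"rot":[[0,0,0],[0,0,0],[0,0,0],[0,0,0],[0,0,0]]}' && python3 -m handwheel '{"gripper":[1,1,1,1,1],"offset":[[8,-38,17],[16,-76,34],[24,-114,51],[32,-152,68],[40,-191,84]],"rot":[[0,0,0],[0,0,0],[0,0,0],[0,0,0],[0,0,0]]}'
python3 - <<'E'
from h import *
st=state(); print(go(pt(-78,58,42)),st["gripper_width"])
E
```

```text
time_s: 0.93
ee_pos: [348.6, 193.8, 149.4]
ee_rot: [28.4, 90.0, 32.7]
force: [1.0, 0.6, 1.0]
gripper_width: 27.2
time_s: 1.35
ee_pos: [444.9, 13.0, 110.1]
ee_rot: [66.7, 90.0, 70.9]
force: [0.1, 0.5, 0.7]
gripper_width: 0.4
[68.07528841 -7.75875152  3.72347142] 0.4007499654148559
```

```bash
python3 -m handwheel '{"gripper":[1,1,1,1],"offset":[[20,0,0],[40,0,0],[52,0,0],[52,0,0]],"rot":[[0,0,0],[0,0,0],[0,0,0],[0,0,0]]}'
python3 - <<'E'
from h import *
st=state(); print(go(pt(-78,58,42)),st["force"])
cv2.imwrite("pics/s1.png",cv2.resize(grab_frame("scene")[170:400,220:480,::-1],None,fx=2.6,fy=2.6))
E
```

```text
time_s: 1.68
ee_pos: [442.2, 14.6, 56.1]
ee_rot: [175.0, 89.6, 179.2]
force: [0.0, -0.1, -1.1]
gripper_width: 0.2
[14.07601526 -9.5007722   6.43737313] [ 0.02707588 -0.09539797 -1.05948457]
```

View pics/s1.png

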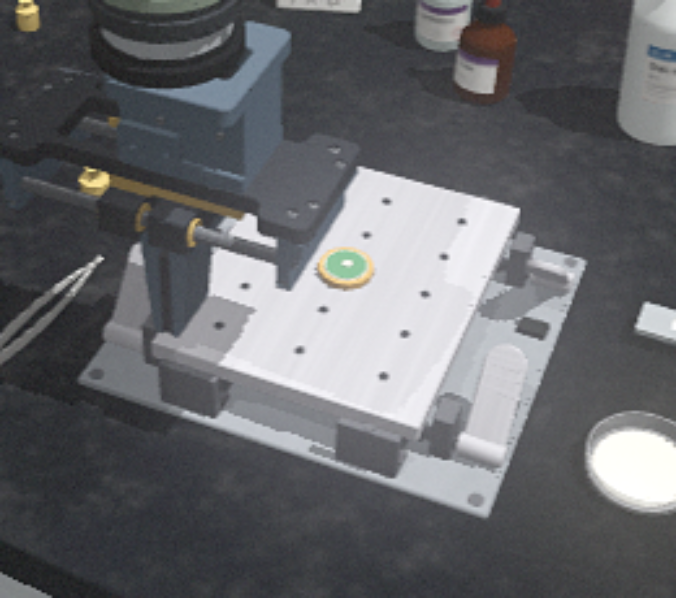

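The picture shows the shut fingers hovering above the front-left corner (about (175,330)), with the levers untouched. I'll centre over the corner and lower in small steps.

```bash
python3 -m handwheel '{"gripper":[1,1,1,1],"offset":[[4,-9.5,6.5],[10,-9.5,6.5],[11,-9.5,6.5],[11,-9.5,6.5]],"rot":[[0,0,0],[0,0,0],[0,0,0],[0,0,0]]}'; python3 -m handwheel '{"gripper":[1,1,1],"offset":[[1,0,0],[2,0,0],[2,0,0]],"rot":[[0,0,0],[0,0,0],[0,0,0]]}';python3 -m handwheel '{"gripper":[1,1,1],"offset":[[1,0,0],[2,0,0],[2,0,0]],"rot":[[0,0,0],[0,0,0],[0,0,0]]}'
```

```text
time_s: 2.07
ee_pos: [451.6, 6.1, 47.5]
ee_rot: [118.6, 90.0, 122.8]
force: [-0.5, -0.6, 0.2]
gripper_width: 0.4
time_s: 2.32
ee_pos: [451.5, 6.2, 45.6]
ee_rot: [20.1, 90.0, 24.4]
force: [-0.7, -0.6, 0.1]
gripper_width: 0.7
time_s: 2.57
ee_pos: [451.5, 6.1, 43.4]
ee_rot: [151.8, 90.0, 156.1]
force: [0.1, -0.2, -0.5]
gripper_width: 0.4
```

```bash
python3 -m handwheel '{"gripper":[1,1,1],"offset":[[1,0,-2],[1.5,0,-2],[1.5,0,-2]],"rot":[[0,0,0],[0,0,0],[0,0,0]]}'; python3 -m handwheel '{"gripper":[1,1,1],"offset":[[1,0,0],[1,0,0],[1,0,0]],"rot":[[0,0,0],[0,0,0],[0,0,0]]}'; python3 -m handwheel '{"gripper":[1,1,1],"offset":[[1,0,0],[1,0,0],[1,0,0]],"rot":[[0,0,0],[0,0,0],[0,0,0]]}'
```

```text
time_s: 2.82
ee_pos: [449.2, 5.9, 42.1]
ee_rot: [166.0, 90.0, 170.2]
force: [-1.0, -0.5, 2.1]
gripper_width: 0.1
time_s: 3.07
ee_pos: [449.2, 5.9, 42.0]
ee_rot: [166.6, 90.0, 170.8]
force: [-3.3, -0.6, 11.6]
gripper_width: 0.2
time_s: 3.32
ee_pos: [449.2, 5.9, 42.0]
ee_rot: [154.6, 90.0, 158.8]
force: [-6.4, 0.1, 21.4]
gripper_width: 0.6
```

Front left is hard: 21 N with no sink, top at 42.0 mm. Next, front right.

```bash
python3 -m handwheel '{"gripper":[1,1,1,1,1],"offset":[[-11,0,0],[-11,-40,0],[-11,-80,0],[-11,-116,0],[-9,-116,0]],"rot":[[0,0,0],[0,0,0],[0,0,0],[0,0,0],[0,0,0]]}'; python3 -m handwheel '{"gripper":[1,1,1,1,1],"offset":[[3,0,0],[6,0,0],[7,0,0],[8.5,0,0],[8.5,0,0]],"rot":[[0,0,0],[0,0,0],[0,0,0],[0,0,0],[0,0,0]]}'
```

```text
time_s: 3.73
ee_pos: [460.1, -114.8, 49.6]
ee_rot: [-38.4, 89.7, -34.4]
force: [1.1, -0.3, -0.7]
gripper_width: 0.4
time_s: 4.15
ee_pos: [457.7, -109.2, 42.0]
ee_rot: [-123.4, 89.9, -118.9]
force: [-5.6, -3.5, 16.5]
gripper_width: 0.4
```

Front right is hard too (16.5 N at 42.0). Next, back right.

```bash
python3 -m handwheel '{"gripper":[1,1,1,1,1],"offset":[[-11,0,0],[-11,0,40],[-11,0,80],[-11,0,118],[-11,0,156]],"rot":[[0,0,0],[0,0,0],[0,0,0],[0,0,0],[0,0,0]]}'; python3 -m handwheel '{"gripper":[1,1,1,1,1],"offset":[[0,0,0],[4,0,0],[7,0,0],[8.5,0,0],[8.5,0,0]],"rot":[[0,0,0],[0,0,0],[0,0,0],[0,0,0],[0,0,0]]}';python3 -m handwheel '{"gripper":[1,1,1],"offset":[[1,0,0],[1.5,0,0],[1.5,0,0]],"rot":[[0,0,0],[0,0,0],[0,0,0]]}'
```

```text
time_s: 4.57
ee_pos: [615.0, -95.8, 51.3]
ee_rot: [140.7, 90.0, 145.0]
force: [-0.7, -0.8, -0.8]
gripper_width: 0.5
time_s: 4.98
ee_pos: [611.8, -97.5, 42.5]
ee_rot: [157.7, 89.8, 162.0]
force: [0.4, 0.0, 0.2]
gripper_width: 0.2
time_s: 5.23
ee_pos: [612.9, -98.2, 41.9]
ee_rot: [156.0, 89.9, 160.2]
force: [-3.0, 0.5, 2.4]
gripper_width: 0.5
```

```bash
python3 -m handwheel '{"gripper":[1,1,1],"offset":[[1,0,0],[1,0,0],[1,0,0]],"rot":[[0,0,0],[0,0,0],[0,0,0]]}';python3 -m handwheel '{"gripper":[1,1,1],"offset":[[0.5,0,0],[1,0,0],[1,0,0]],"rot":[[0,0,0],[0,0,0],[0,0,0]]}'
```

```text
time_s: 5.48
ee_pos: [613.2, -98.4, 40.7]
ee_rot: [176.4, 89.9, -179.3]
force: [-3.6, 1.1, 4.4]
gripper_width: 0.6
time_s: 5.73
ee_pos: [613.5, -98.4, 39.5]
ee_rot: [-160.1, 90.0, -155.8]
force: [-4.2, -1.0, 4.2]
gripper_width: 0.2
```

The back right corner gives. I'll press it to the end of its sink and take a picture as confirmation.

```bash
python3 -m handwheel '{"gripper":[1,1,1],"offset":[[1,0,0],[1.5,0,0],[1.5,0,0]],"rot":[[0,0,0],[0,0,0],[0,0,0]]}'
python3 - <<'E'
from h import *
cv2.imwrite("pics/s2.png",cv2.resize(grab_frame("scene")[170:400,220:480,::-1],None,fx=2.6,fy=2.6))
print(state()["ee_pos"],state()["force"], go(pt(34,-110,16)))
E
```

```text
time_s: 5.98
ee_pos: [613.6, -98.5, 38.8]
ee_rot: [-123.4, 90.0, -119.1]
force: [-5.5, 0.0, 8.7]
gripper_width: 0.4
[613.5949313  -98.49571131  38.78866727] [-4.99720592 -0.33329466  9.07251103] [ 22.82242911 -51.75492687 -43.86218671]
```

View pics/s2.png

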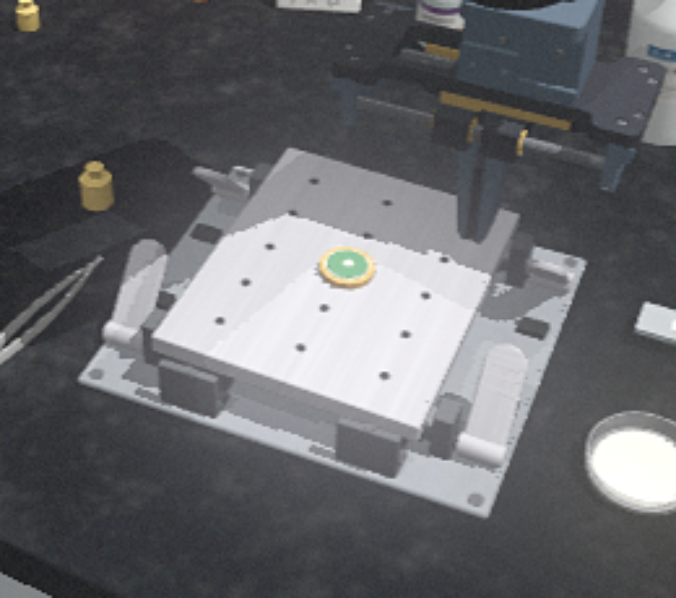

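The fingertips are at the back right corner (about (485,225)). It sank to 38.8 mm with the force rising only at the end, so that pad is soft. I lift off, move over the back right lever and press it down.

```bash
python3 -m handwheel '{"gripper":[1,1,1,1,1],"offset":[[-36,0,0],[-36,-26,-22],[-36,-52,-44],[-36,-52,-44],[-34,-52,-44]],"rot":[[0,0,0],[0,0,0],[0,0,0],[0,0,0],[0,0,0]]}'
python3 - <<'E'
from h import *
cv2.imwrite("pics/s3.png",cv2.resize(grab_frame("scene")[170:400,220:480,::-1],None,fx=2.6,fy=2.6))
print(state()["ee_pos"],state()["force"], go(pt(34,-110,16)))
E
```

```text
time_s: 6.45
ee_pos: [574.2, -154.5, 72.2]
ee_rot: [-7.2, 89.9, -3.1]
force: [-0.4, -0.1, -0.4]
gripper_width: 0.5
[ 574.31897987 -153.63218763   71.51284853] [ 0.06008706 -0.25959419 -0.41959524] [55.5119385   0.28033898 -0.68282062]
```

View pics/s3.png

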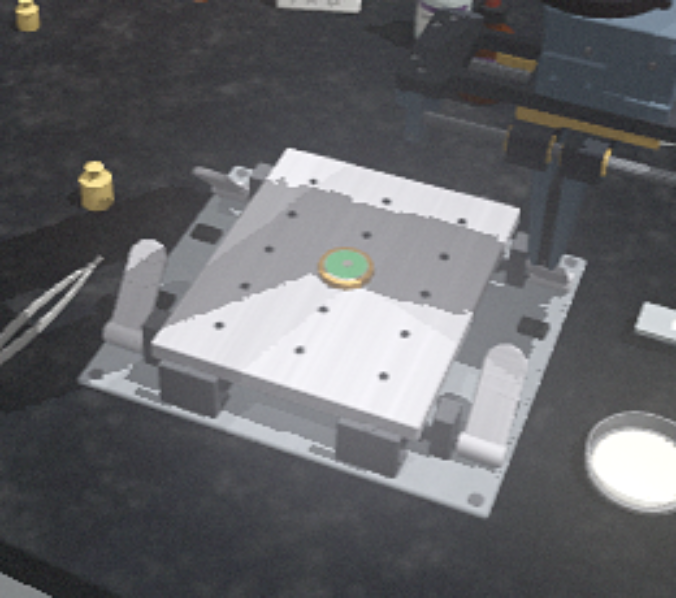

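The fingers are over the back right lever (about (545,260)), clear of the plate. Now I press down.

```bash
python3 -m handwheel '{"gripper":[1,1,1,1,1],"offset":[[5,0,0],[10,0,0],[15,0,0],[20,0,0],[20,0,0]],"rot":[[0,0,0],[0,0,0],[0,0,0],[0,0,0],[0,0,0]]}'; python3 -m handwheel '{"gripper":[1,1,1,1,1],"offset":[[5,0,0],[10,0,0],[15,0,0],[18,0,0],[18,0,0]],"rot":[[0,0,0],[0,0,0],[0,0,0],[0,0,0],[0,0,0]]}'
```

```text
time_s: 6.92
ee_pos: [572.7, -152.6, 50.5]
ee_rot: [162.9, 89.8, 167.2]
force: [-1.5, 0.8, 0.1]
gripper_width: 0.4
time_s: 7.33
ee_pos: [573.6, -153.1, 33.0]
ee_rot: [145.0, 89.9, 149.3]
force: [-0.1, 0.8, -0.0]
gripper_width: 0.8
```

```bash
python3 -m handwheel '{"gripper":[1,1,1,1],"offset":[[5,0,0],[10,0,0],[14,0,0],[14,0,0]],"rot":[[0,0,0],[0,0,0],[0,0,0],[0,0,0]]}'; python3 -m handwheel '{"gripper":[1,1,1],"offset":[[1.5,0,0],[3,0,0],[3,0,0]],"rot":[[0,0,0],[0,0,0],[0,0,0]]}'
python3 - <<'E'
from h import *
cv2.imwrite("pics/s4.png",cv2.resize(grab_frame("scene")[170:400,220:480,::-1],None,fx=2.6,fy=2.6))
E
```

```text
time_s: 7.67
ee_pos: [573.5, -153.2, 19.0]
ee_rot: [147.3, 89.9, 151.6]
force: [-0.4, -0.4, 0.8]
gripper_width: 0.3
time_s: 7.92
ee_pos: [573.8, -153.3, 16.9]
ee_rot: [46.6, 90.0, 50.9]
force: [0.3, 0.2, 0.5]
gripper_width: -0.2
```

View pics/s4.png

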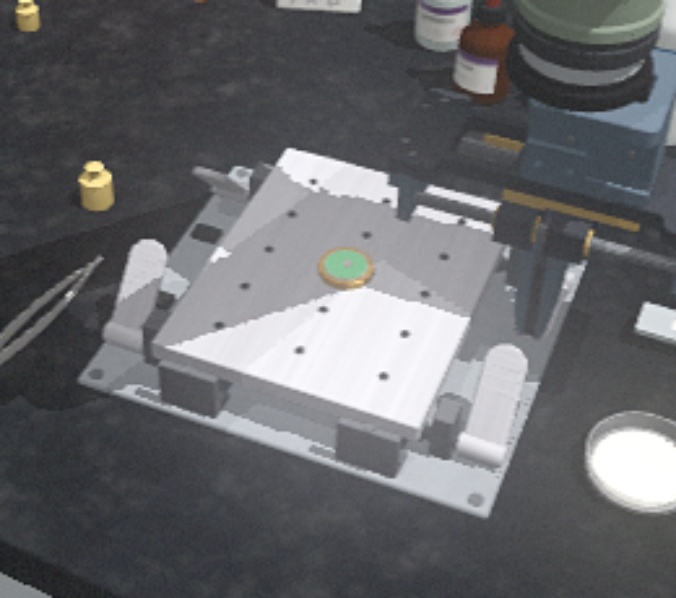

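The fingers are down beside the plate at about (530,325) and the front right lever is untouched. I press to the stop.

```bash
python3 -m handwheel '{"gripper":[1,1,1],"offset":[[0.5,0,0],[1,0,0],[1,0,0]],"rot":[[0,0,0],[0,0,0],[0,0,0]]}'; python3 -m handwheel '{"gripper":[1,1,1],"offset":[[0.5,0,0],[1,0,0],[1,0,0]],"rot":[[0,0,0],[0,0,0],[0,0,0]]}'; python3 -m handwheel '{"gripper":[1,1,1],"offset":[[0.5,0,0],[1,0,0],[1,0,0]],"rot":[[0,0,0],[0,0,0],[0,0,0]]}'
```

```text
time_s: 8.22
ee_pos: [574.0, -153.4, 16.1]
ee_rot: [-7.2, 90.0, -3.0]
force: [-0.1, -0.4, 0.7]
gripper_width: 0.8
time_s: 8.47
ee_pos: [573.9, -153.4, 15.2]
ee_rot: [-7.4, 90.0, -3.2]
force: [0.4, -0.0, 1.6]
gripper_width: 0.5
time_s: 8.72
ee_pos: [574.0, -153.3, 15.0]
ee_rot: [-8.8, 90.0, -4.5]
force: [-1.4, 0.6, 6.5]
gripper_width: 0.3
```

```bash
python3 -m handwheel '{"gripper":[1,1,1],"offset":[[0.8,0,0],[0.8,0,0],[0.8,0,0]],"rot":[[0,0,0],[0,0,0],[0,0,0]]}'; python3 -m handwheel '{"gripper":[1,1,1,1],"offset":[[-30,0,0],[-60,0,0],[-60,26,22],[-60,52,44]],"rot":[[0,0,0],[0,0,0],[0,0,0],[0,0,0]]}'
python3 - <<'E'
from h import *
for n,(a,b,c,d) in dict(scene=(170,400,220,480),top=(180,340,270,450)).items():
    cv2.imwrite(f"pics/{n}5.png",cv2.resize(grab_frame(n)[a:b,c:d,::-1],None,fx=2.6,fy=2.6))
print(go(pt(78,-58,42)))
E
```

```text
time_s: 8.97
ee_pos: [574.0, -153.4, 14.9]
ee_rot: [-14.0, 89.9, -9.7]
force: [-3.2, 0.8, 11.4]
gripper_width: 0.5
time_s: 9.3
ee_pos: [615.0, -99.1, 75.6]
ee_rot: [-15.6, 89.8, -11.5]
force: [-0.2, 0.3, -1.2]
gripper_width: 0.5
[31.72880686 -2.87049405 -3.2992229 ]
```

View pics/scene5.png

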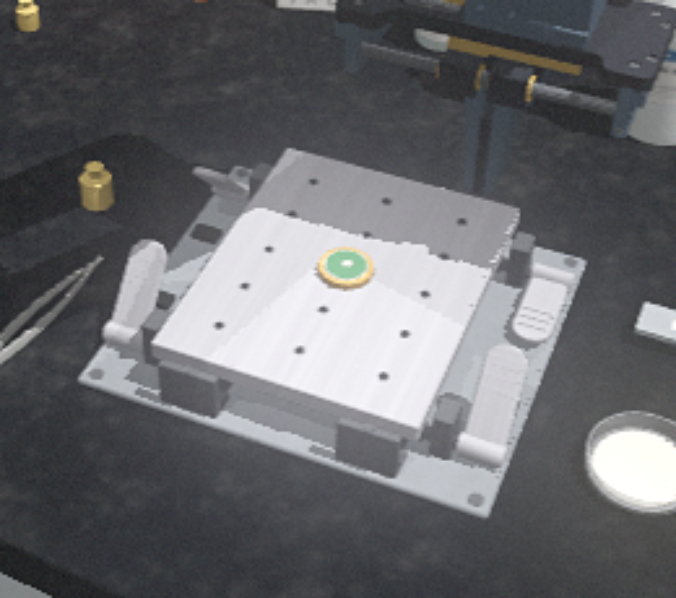

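View pics/top5.png

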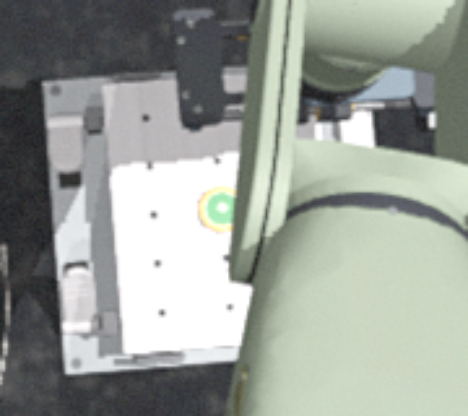

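The back right lever lies flat (about (540,305) in the scene crop) and the other three stand. Now I press the same corner again.

```bash
python3 -m handwheel '{"gripper":[1,1,1,1],"offset":[[10,0,0],[20,0,0],[26,0,0],[26,0,0]],"rot":[[0,0,0],[0,0,0],[0,0,0],[0,0,0]]}'; python3 -m handwheel '{"gripper":[1,1,1,1],"offset":[[2,0,0],[4,0,0],[6,0,0],[6,0,0]],"rot":[[0,0,0],[0,0,0],[0,0,0],[0,0,0]]}'; python3 -m handwheel '{"gripper":[1,1,1],"offset":[[0.5,0,0],[1,0,0],[1,0,0]],"rot":[[0,0,0],[0,0,0],[0,0,0]]}'; python3 -m handwheel '{"gripper":[1,1,1],"offset":[[0.5,0,0],[1,0,0],[1,0,0]],"rot":[[0,0,0],[0,0,0],[0,0,0]]}'
```

```text
time_s: 9.73
ee_pos: [611.4, -98.7, 44.4]
ee_rot: [166.3, 89.7, 170.5]
force: [0.7, 0.7, 0.8]
gripper_width: 0.6
time_s: 10.07
ee_pos: [613.9, -98.7, 41.6]
ee_rot: [-56.3, 90.0, -52.1]
force: [-1.3, -1.5, 3.9]
gripper_width: 0.6
time_s: 10.32
ee_pos: [613.9, -98.8, 41.3]
ee_rot: [-55.5, 89.9, -51.3]
force: [-2.3, -1.2, 7.1]
gripper_width: 0.2
time_s: 10.57
ee_pos: [613.9, -98.8, 41.2]
ee_rot: [-47.3, 89.9, -43.0]
force: [-3.2, -2.0, 10.4]
gripper_width: 0.7
```

```bash
python3 -m handwheel '{"gripper":[1,1,1,1,1],"offset":[[0.5,0,0],[1,0,0],[1,0,0],[1,0,0],[1,0,0]],"rot":[[0,0,0],[0,0,0],[0,0,0],[0,0,0],[0,0,0]]}'; python3 -m handwheel '{"gripper":[1,1,1,1,1],"offset":[[-3,0,0],[-8,0,0],[-40,0,0],[-80,0,0],[-120,0,0]],"rot":[[0,0,0],[0,0,0],[0,0,0],[0,0,0],[0,0,0]]}'; python3 -m handwheel '{"gripper":[1,1,1,1,1],"offset":[[0,40,0],[0,80,0],[0,120,-20],[0,160,-40],[0,200,-60]],"rot":[[0,0,0],[0,0,0],[0,0,0],[0,0,0],[0,0,0]]}';python3 -m handwheel '{"gripper":[1,1,1,1,1],"offset":[[0,40,0],[0,80,0],[0,120,-20],[0,120,-20],[0,120,-20]],"rot":[[0,0,0],[0,0,0],[0,0,0],[0,0,0],[0,0,0]]}'
python3 - <<'E'
from h import *
for n,(a,b,c,d) in dict(scene=(170,400,220,480),top=(180,340,240,480)).items():
    cv2.imwrite(f"pics/{n}6.png",cv2.resize(grab_frame(n)[a:b,c:d,::-1],None,fx=2.6,fy=2.6))
E
```

```text
time_s: 10.98
ee_pos: [614.0, -98.8, 41.0]
ee_rot: [-40.0, 89.9, -35.7]
force: [-3.6, -1.5, 15.1]
gripper_width: 0.6
time_s: 11.4
ee_pos: [613.1, -97.7, 158.5]
ee_rot: [152.1, 89.8, 156.4]
force: [0.7, -0.1, -0.2]
gripper_width: 0.7
time_s: 11.82
ee_pos: [542.8, 90.7, 158.0]
ee_rot: [90.3, 90.0, 94.5]
force: [0.4, -0.1, 0.1]
gripper_width: 0.2
time_s: 12.23
ee_pos: [513.7, 209.3, 158.1]
ee_rot: [147.2, 90.0, 151.7]
force: [0.5, -0.5, 0.2]
gripper_width: 0.3
```

View pics/scene6.png

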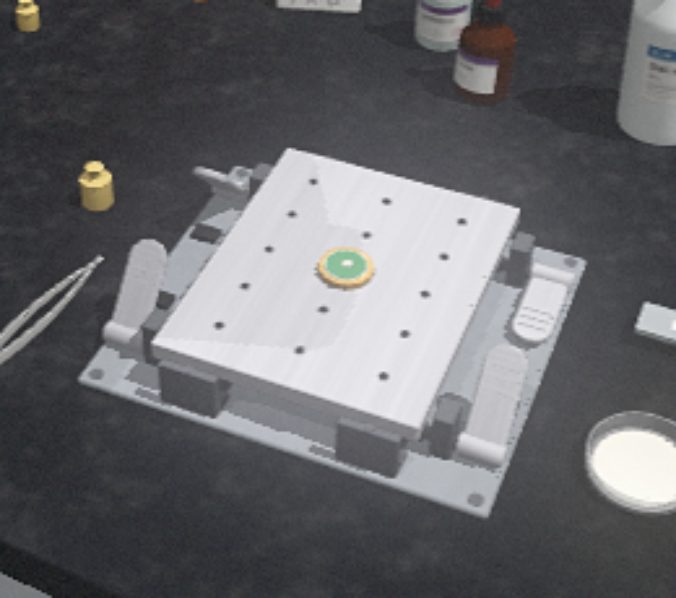

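View pics/top6.png

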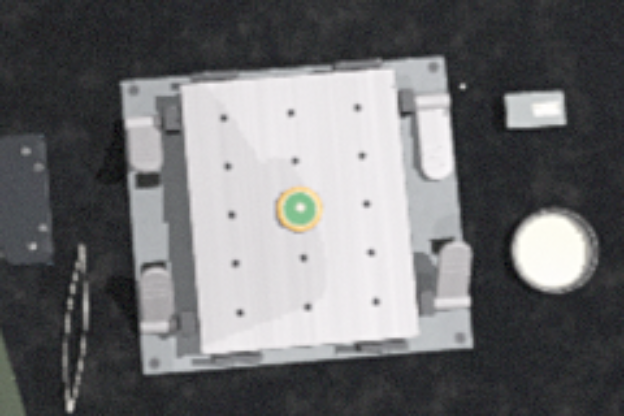

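The pictures show the back right lever flat (top crop (433,140)), the other three standing, the plate seated and level, the bystanders in place and the robot clear. I hand in.

```bash
python3 -m handwheel '{"gripper":[1,1],"offset":[[0,0,0],[0,0,0]],"rot":[[0,0,0],[0,0,0]]}'; python3 -c "
from workcell import *
print(job_done())"
```

```text
time_s: 12.5
ee_pos: [515.5, 205.9, 158.2]
ee_rot: [-62.7, 90.0, -58.6]
force: [-0.0, 0.1, 0.2]
gripper_width: 0.2
the job is handed in; nothing more can be done
None
```

The soft pad is under the back right corner. Its shim lever is now flat, the plate stayed put when I pressed that corner again, and I handed the job in at 12.5 s.

- **Finding the corner:** Front left and front right were hard, with 21 N and 16.5 N and the top staying at 42.0 mm. Back right sank to 38.8 mm: it gave at about 2–4 N, and the force rose to 9 N only at the end. I did not press back left, because the soft corner was already found.
- **Shim lever:** I pressed the back right lever to its stop, where the fingertips read 14.9 mm at 11 N.
- **Proof press:** The same corner took 15 N and held at 41.0 mm, about 1 mm down, compared with more than 3 mm before.
- **Last pictures:** They show only the back right lever flat, the other three standing, the plate seated, the small things where they were and the arm clear. I judged this by eye and had no direct reading of the lever angles, the plate's tilt or the cam force.
- **Disagreements:** Triangulating the two camera views put the plate top at 39–40 mm. Touch and the text both gave 42 mm, so I used that. My triangulation of the back right lever tip failed (41 mm mismatch, most likely a wrongly picked pixel), so I worked from the plate's pose and the text's dimensions for that lever.

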